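# Draw out the vase's ware board

### The arm

A 6-joint arm with a two-finger parallel gripper is mounted at the origin on the work surface. World frame = base frame: x ahead of the robot, y to its left, z up, the work surface at z = 0. Lengths are in m, angles in rad, forces in N, time in s.
With the tool pointing down it reaches from about 0.35 to 0.85 m from the base axis. Payload 8.1 kg.
Tool frame: the origin (TCP) lies on the mounting face of the last link; the fingertips stand 186 mm ahead of it and the grasp point (between the pads) lies 167 mm ahead of it; z points along the fingers, y is the line along which they close (so a half turn about z gives the same grasp; the last joint's range is limited). The gripper opens to 93 mm and grips with 3 to 60 N. Pads are 15 mm wide; open, the fingers measure 128 mm over their backs; the gripper's body (75 mm by 188 mm) begins 65 mm behind the grasp point.
Start: joints at [1.218, 0.13, 1.488, -0, 1.523, -0.085], TCP at [0.159, 0.579, 0.405] pointing down, gripper open.
Joint ranges: [-2.96, 2.96], [-0.89, 2.26], [0.02, 2.5], [-1.34, 4.48], [0, 2.73], [-2.66, 2.66]. Speed limits (rad/s): [2.39, 2.39, 2.79, 3.14, 3.14, 3.14].

### API

Orientations are given as a rotation vector (axis times angle).
In Python, from plant import read_state, read_camera, camera_params, close_job gives the robot as it stands. The module is installed in compiled form; this text tells all that it offers.
- The arm moves only by the tool servo_tool, never from a script. Its argument "increments" is a list of rows, each an object with "slide": the shift along the tool's x, y, z in mm, a list of three; "dr": the turn, a rotation vector about the tool's x, y, z in rad, a list of three; "jaw": the closure, from 0 (fully open) to 1 (shut). In form: [{"slide": [x, y, z], "dr": [ax, ay, az], "jaw": jaw}, ...]. A call has 1 to 20 rows; each row is the pose to reach, as a shift and turn from the pose commanded when the call began, along the tool's axes at that moment; what a row does not reach only later rows make up. A row lasts 1/10 s, in which the tool goes at most 50 mm and 8.59 degrees, less where a joint would pass 70% of its speed; a pose out of reach is approached as far as the arm can. A call with a gripper value outside its range is refused whole. The fingers move at their own pace and stop on an object; "force" is the grip in N (left out, the last holds). Time passes only in rows, so rows that repeat a pose let the fingers close. It gives the time, the measured TCP pose, the force, the opening and the grip force at its end, in the units of the state.
- read_state(): the state, without advancing time (a new reading comes with each control period).
- read_camera(name): name is "scene" or "top"; returns (picture, depth): 420x560x3 uint8, red, green, blue; 420x560 float32, m along the optical axis (not along the pixel's ray), 0 where there is no reading.
- camera_params(name): a dict with "fx", "fy", "cx", "cy" (pixels), "rvec" (rotation vector, rad) and "tvec" (3), from world to camera coordinates, as OpenCV has them. Camera axes: x right, y down, z forward; pixel columns grow to the right and rows downward; lengths in m; the calibration is good to about 2 mm. A picture is of the moment at which its call begins. camera_params takes no time and is no camera call.
- close_job(): hands the job in; it is judged then, once.
The state is a dict: "t": time; "q": joint angles; "dq": joint speeds; "joint_torque": joint torques, N m; "tool_pos": TCP position; "orientation": TCP orientation; "force": force on the tool from outside, world axes, zero at the start; "wrist_torque": the same for the moment, N m; "opening": finger opening in m; "gripper_force": force on a finger pad.
Only numpy, scipy, OpenCV 4.12 (cv2) and the standard library are available. Lean on these libraries where they do the work, as an engineer would, in place of code of your own. Each camera call takes 0.05 s, during which the arm holds its last target. There are 200 camera calls.

### The job

The potter wants the tall vase ready to take off the ware rack. First push the empty ware board that was left out fully home, then hook a fingertip behind the lip of the board that carries the tall vase and draw that board out to its stop, smoothly enough that the vase stays standing where it is on the board. Do not grip either lip between the fingers, do not touch the vase or the bowl, and leave the bowl's board and everything else on the bench as it is.

Things in the scene. Friction and masses are not known exactly. Their poses are not given: they have to be found in the camera images.
- empty_board (a joint): How far the empty ware board is drawn out of the rack, m: 0 = fully home, 0.100 = fully out at its stop. It starts drawn out. Stays where it is left; sliding it takes about 2 to 4 N.
- vase_board (a joint): How far the ware board under the tall vase is drawn out, m: 0 = fully home, 0.100 = fully out at its stop. It starts home or nearly so. Stays where it is left; sliding it takes about 2 to 4 N.
- bowl_board (a joint): The same for the ware board under the wide bowl, which is to be left as it is (home or nearly so).
- empty_lip (a point): Middle of the top inner edge of the upright lip at the front of the empty board; moves with it. x points into the rack (the board draws out along -x), y along the lip, z up. Lip 12 mm thick (outer face at x = -12 mm), 100 mm long, its top 78 mm above the table and 28 mm above the flat board behind it, which is bare for at least 75 mm behind the lip.
- empty_unit: The fixed runners of the empty board: two low rails 104 mm apart, tops 54 mm above the table (4 mm above the board's top). Origin: below the middle of the lip's thickness when the board is home, 20 mm above the table; x into the rack. Plywood board 100 mm wide, 240 mm long. The three stand side by side, 125 mm apart, in any order, and all face alike.
- vase_lip (a point): Middle of the top inner edge of the upright lip at the front of the vase board; moves with it. x points into the rack (the board draws out along -x), y along the lip, z up. Lip 12 mm thick (outer face at x = -12 mm), 100 mm long, its top 78 mm above the table and 28 mm above the flat board behind it, which is bare for at least 75 mm behind the lip.
- vase_unit: The fixed runners of the vase board: two low rails 104 mm apart, tops 54 mm above the table (4 mm above the board's top). Origin: below the middle of the lip's thickness when the board is home, 20 mm above the table; x into the rack. Plywood board 100 mm wide, 240 mm long. The three stand side by side, 125 mm apart, in any order, and all face alike.
- bowl_lip (a point): Middle of the top inner edge of the upright lip at the front of the bowl board; moves with it. x points into the rack (the board draws out along -x), y along the lip, z up. Lip 12 mm thick (outer face at x = -12 mm), 100 mm long, its top 78 mm above the table and 28 mm above the flat board behind it, which is bare for at least 75 mm behind the lip.
- bowl_unit: The fixed runners of the bowl board: two low rails 104 mm apart, tops 54 mm above the table (4 mm above the board's top). Origin: below the middle of the lip's thickness when the board is home, 20 mm above the table; x into the rack. Plywood board 100 mm wide, 240 mm long. The three stand side by side, 125 mm apart, in any order, and all face alike.
- vase: Tall narrow-necked vase of pale clay, 150 mm high, widest 76 mm, foot 60 mm across, about 0.45 kg; stands loose on its board 115 to 155 mm behind the lip. Origin: centre of its foot; z up its axis.
- bowl: Wide low bowl of the same clay, 84 mm across the rim, 50 mm high, loose on its board. Origin: centre of its foot; z up its axis.
- cup: Small white cup, 60 mm across, 60 mm high, standing on the table in front of the bowl's board, about 110 to 140 mm out. Origin: centre of its foot.
- mug: White mug, 76 mm across, 90 mm high, on the table left of the rack. Origin: centre of its foot.
- jar: Blue jar with white lid, 72 mm across, 100 mm high, on the table left of the rack. Origin: centre of its foot.
- brush_grip (a point): Handle of a brush lying on the table right of the rack.
- rolling_pin: Wooden rod, 40 mm thick, about 240 mm long, lying on the table right of the rack.
There are look-alikes about, which are no part of the job. Leave any pink look-alike of the bowl alone.

How it is judged:
By the outcome, as a careful person would: the job done as asked, in the order asked, and still so for the second after the job is handed in, with the robot touching nothing.
It also fails if it takes over 45 s, if anything falls off the work surface, if the arm or the gripper's body presses on something with over 40 N, if the wrist force passes 120 N, or if a joint passes its speed limit or range.

## Working session

There is one attempt and no reset: what is moved stays moved. The work goes in short steps, Python scripts to look and compute and a tool call to move; the robot and the scene stay as the last step left them, time stands still between calls to the robot, and variables do not carry over. Pictures are saved under pics/ and viewed, at most 10 in all, crops included, and the job is handed in when it is done.

Besides the shell and the picture viewer there is one more tool, called as name(argument=value, ...), one argument or row to a line, values as JSON. servo_tool: Moves the arm, as the interface text tells. Its arguments: {"type":"object","properties":{"increments":{"type":"array"},"force":{"type":"number"}},"required":["increments"]}

```bash
mkdir -p pics
cat > h.py <<'E'
import numpy as np,cv2
from plant import *
def snap(n,f):
    p,d=read_camera(n); cv2.imwrite(f'pics/{f}.png',p[:,:,::-1]); np.save(f'{f}.npy',d); return p,d
def w(n,d,u,v):
    c=camera_params(n);R=cv2.Rodrigues(np.array(c['rvec'],float))[0];z=d[v,u]
    return R.T@(np.array([(u-c['cx'])/c['fx']*z,(v-c['cy'])/c['fy']*z,z])-np.array(c['tvec']).ravel())
def cloud(n,d):
    c=camera_params(n);R=cv2.Rodrigues(np.array(c['rvec'],float))[0];v,u=np.mgrid[:d.shape[0],:d.shape[1]]
    P=np.dstack([(u-c['cx'])/c['fx']*d,(v-c['cy'])/c['fy']*d,d])-np.array(c['tvec']).ravel()
    return P@R
E
python3 -c "
from h import *
snap('top','t0');snap('scene','s0');s=read_state();print({k:np.round(s[k],3) for k in s})"
```

```text
{'t': np.float64(0.1), 'q': array([ 1.218,  0.131,  1.489,  0.   ,  1.523, -0.085]), 'dq': array([ 0.001, -0.003, -0.002,  0.001,  0.001,  0.001]), 'joint_torque': array([ 2.0000e-03, -5.6134e+01, -4.9310e+01,  7.7000e-02,  2.9000e-02,
       -0.0000e+00]), 'tool_pos': array([0.159, 0.578, 0.404]), 'orientation': array([-4.190e-01, -3.113e+00,  3.000e-03]), 'force': array([ 0.255, -0.623,  0.435]), 'wrist_torque': array([ 0.008, -0.004, -0.028]), 'gripper_force': np.float64(0.0), 'opening': np.float64(0.094)}
```

View pics/t0.png

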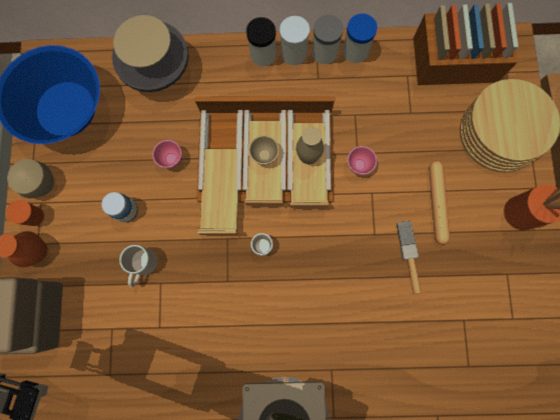

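View pics/s0.png

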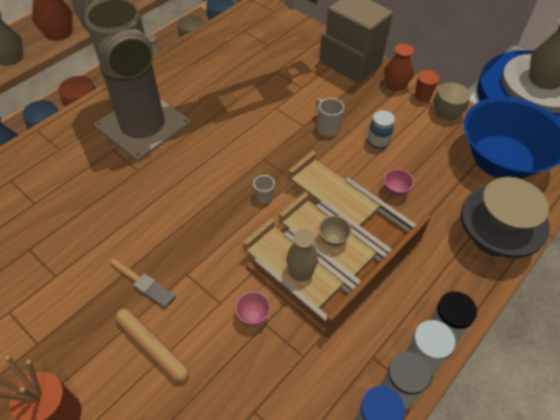

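The top view shows the empty board at left, drawn out (lip near 219,232). The bowl board is in the middle (lip near 263,202) with the cup at (262,244), and the vase board is at right (lip near 309,204). I'll measure the lips from depth.

```bash
python3 -c "
from h import *
d=np.load('t0.npy');C=cloud('top',d)
# lip points
for nm,(u0,u1,v0,v1) in dict(e=(195,245,215,242),b=(243,288,190,212),v=(286,334,192,215)).items():
    P=C[v0:v1,u0:u1].reshape(-1,3);L=P[(P[:,2]>.068)&(P[:,2]<.09)]
    r=cv2.minAreaRect(L[:,:2].astype(np.float32)*1000);print(nm,len(L),L.mean(0).round(4),r)
for nm,(u0,u1,v0,v1) in dict(vase=(290,330,115,172),).items():
    P=C[v0:v1,u0:u1].reshape(-1,3);L=P[P[:,2]>.1];print(nm,L.min(0),L.max(0))
for nm,uv in dict(cup=(262,244),back=(266,105),bowl=(264,150),vase=(313,133)).items(): print(nm,w('top',d,*uv).round(3))
ds=np.load('s0.npy');S=cloud('scene',ds)
P=S[160:260,235:340].reshape(-1,3);L=P[(P[:,2]>.07)&(P[:,2]<.09)];print(len(L))
"
python3 - <<'E'
import cv2
p=cv2.imread('pics/t0.png')[95:260,185:345];cv2.imwrite('pics/c0.png',cv2.resize(p,None,fx=3.6,fy=3.6,interpolation=cv2.INTER_CUBIC))
E
```

```text
e 167 [0.5108 0.1662 0.077 ] ((510.67236328125, 167.83914184570312), (102.70275115966797, 10.580416679382324), 88.31079864501953)
b 191 [0.5914 0.04   0.0772] ((591.5303955078125, 40.93991470336914), (100.6057357788086, 12.980378150939941), 87.70380401611328)
v 197 [ 0.5818 -0.0848  0.0772] ((581.8106079101562, -84.80181884765625), (102.62242126464844, 13.662361145019531), 88.34686279296875)
vase [ 0.33943001 -0.12408769  0.10112456] [ 0.75099458 -0.0174102   1.26088879]
cup [0.479 0.048 0.008]
back [0.866 0.026 0.078]
bowl [0.741 0.035 0.054]
vase [ 0.732 -0.095  0.203]
696
```

View pics/c0.png

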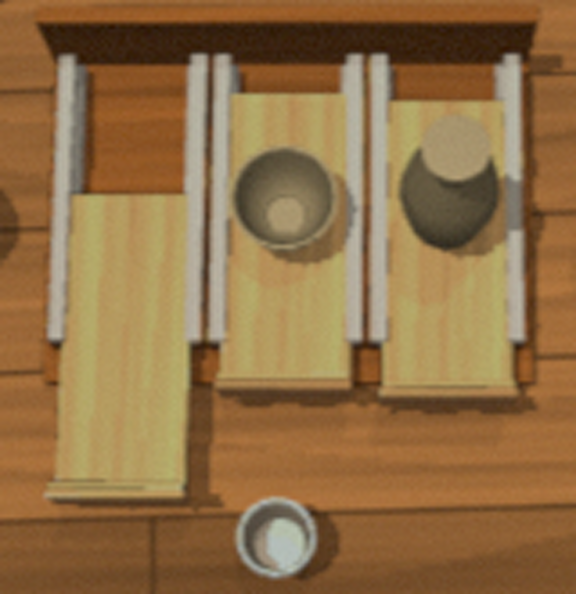

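The crop confirms the layout, seen at a slight yaw. The empty board's lip front is at the bottom left, and both other lips are nearly home. Next I'll fit the yaw and compute the approach.

```bash
cat >> h.py <<'E'
from scipy.spatial.transform import Rotation as Ro
def go(x,y,ztip,yaw):
    """slide/dr to put the fingertip centre at x,y,ztip, tool down, tool y along rack y"""
    s=read_state();R=Ro.from_rotvec(s['orientation']);p=np.array(s['tool_pos'])
    c,sn=np.cos(yaw),np.sin(yaw);Rt=Ro.from_matrix(np.array([[-c,-sn,0],[-sn,c,0],[0,0,-1]]))
    t=np.array([x,y,ztip+.186])
    return (R.inv().apply(t-p)*1000).round(1),(R.inv()*Rt).as_rotvec().round(4)
E
python3 -c "
from h import *
for n,f in(('top','t0'),('scene','s0')):
    C=cloud(n,np.load(f+'.npy')).reshape(-1,3)
    # lips
    for nm,x,y in(('e',.511,.167),('b',.591,.041),('v',.582,-.085)):
        L=C[(abs(C[:,0]-x)<.025)&(abs(C[:,1]-y)<.065)&(C[:,2]>.070)&(C[:,2]<.088)]
        q=L[abs(L[:,1]-y)<.045];a=np.polyfit(q[:,1]-y,q[:,0],1)
        print(n,nm,len(L),L.min(0).round(4),L.max(0).round(4),'mean',L.mean(0).round(4),'slope',a.round(4))
    for xs in (.64,.70,.76): pass
    V=C[(abs(C[:,0]-.72)<.09)&(abs(C[:,1]+.085)<.06)&(C[:,2]>.09)&(C[:,2]<.22)];print('vase',V.min(0),V.max(0))
    B=C[(C[:,0]>.8)&(C[:,0]<.9)&(C[:,1]>-.12)&(C[:,1]<.2)&(C[:,2]>.06)];print('back',len(B),B.mean(0),np.polyfit(B[:,1],B[:,0],1))
for y in(-.0297,):
  print(go(.455,.168,.15,y),go(.455,.168,.062,y))
"
```

```text
top e 160 [0.504  0.1166 0.0701] [0.5173 0.2192 0.0843] mean [0.511  0.1661 0.0774] slope [0.0435 0.5111]
top b 189 [ 0.5832 -0.0094  0.0703] [0.5984 0.0914 0.0845] mean [0.5914 0.0402 0.0773] slope [0.0275 0.5915]
top v 191 [ 0.5743 -0.136   0.0701] [ 0.5896 -0.0334  0.0844] mean [ 0.582  -0.0849  0.0774] slope [0.0333 0.5821]
vase [ 0.68878116 -0.12408769  0.09156253] [ 0.75099458 -0.05354438  0.20503221]
back 1264 [0.87063854 0.03679345 0.0915437 ] [0.03032582 0.86952275]
scene e 172 [0.4987 0.1136 0.0702] [0.5177 0.2131 0.0857] mean [0.5097 0.1612 0.0778] slope [0.0252 0.51  ]
scene b 193 [ 0.5816 -0.0141  0.07  ] [0.5978 0.0894 0.087 ] mean [0.5897 0.0352 0.0781] slope [0.033  0.5899]
scene v 218 [ 0.5713 -0.1395  0.07  ] [ 0.5875 -0.0336  0.0854] mean [ 0.5803 -0.0895  0.0782] slope [0.0288 0.5805]
vase [ 0.69071674 -0.13060203  0.09003433] [ 0.76282628 -0.06030678  0.20690658]
back 1211 [0.8724557  0.03123407 0.09481724] [0.03064197 0.87149862]
(array([-394.4, -317.3,   68.3]), array([-0.0016, -0.0004, -0.2381])) (array([-394.4, -317.1,  156.3]), array([-0.0016, -0.0004, -0.2381]))
```

servo_tool(
  increments=[
    {"slide": [-405,-318,60],"dr": [-0.0016,-0.0004,-0.238],"jaw": 1},
    {"slide": [-405,-318,60],"dr": [-0.0016,-0.0004,-0.238],"jaw": 1},
    {"slide": [-405,-318,60],"dr": [-0.0016,-0.0004,-0.238],"jaw": 1},
    {"slide": [-405,-318,60],"dr": [-0.0016,-0.0004,-0.238],"jaw": 1},
    {"slide": [-405,-318,60],"dr": [-0.0016,-0.0004,-0.238],"jaw": 1},
    {"slide": [-405,-318,60],"dr": [-0.0016,-0.0004,-0.238],"jaw": 1},
    {"slide": [-405,-318,60],"dr": [-0.0016,-0.0004,-0.238],"jaw": 1},
    {"slide": [-405,-318,60],"dr": [-0.0016,-0.0004,-0.238],"jaw": 1},
    {"slide": [-405,-318,60],"dr": [-0.0016,-0.0004,-0.238],"jaw": 1},
    {"slide": [-405,-318,60],"dr": [-0.0016,-0.0004,-0.238],"jaw": 1},
    {"slide": [-405,-318,60],"dr": [-0.0016,-0.0004,-0.238],"jaw": 1},
    {"slide": [-405,-318,60],"dr": [-0.0016,-0.0004,-0.238],"jaw": 1},
    {"slide": [-405,-318,60],"dr": [-0.0016,-0.0004,-0.238],"jaw": 1},
    {"slide": [-405,-318,60],"dr": [-0.0016,-0.0004,-0.238],"jaw": 1},
  ],
  force=20,
)

```text
t: 1.5
tool_pos: [0.4646, 0.1657, 0.3447]
orientation: [0.045, 3.141, 0.003]
force: [0.0, 0.5, -0.3]
opening: 0.0
gripper_force: 0.0
```

```bash
python3 -c "
from h import *
s=read_state();print(s['t'],s['tool_pos'],s['opening'],go(.465,.165,.062,-.03));p,d=snap('scene','s1')
cv2.imwrite('pics/s1c.png',cv2.resize(p[80:330,200:450,::-1],None,fx=2.4,fy=2.4))"
```

```text
1.5 [0.46458497 0.16569758 0.34467738] 5.184713824824157e-06 (array([-0.4, -0.9, 96.7]), array([0.0018, 0.0001, 0.0013]))
```

View pics/s1c.png

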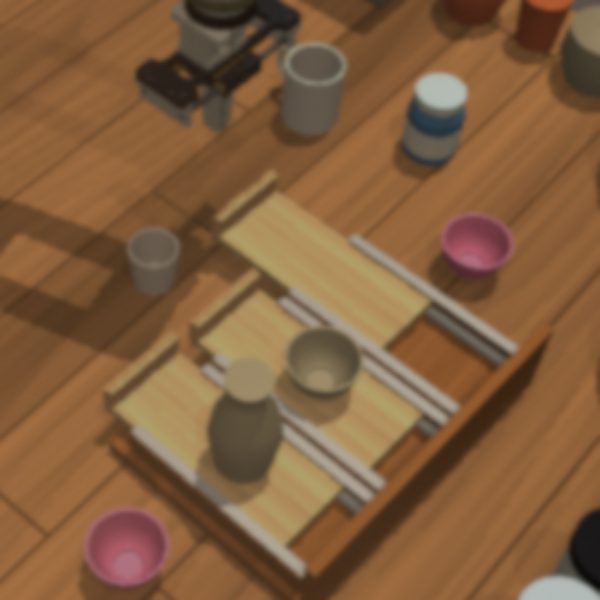

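The closed fingers hang in front of the empty board's lip (crop about 200,105), and nothing is in the way. Now I lower and push.

servo_tool(
  increments=[
    {"slide": [0,-1,48],"dr": [0.002,0,0.001],"jaw": 1},
    {"slide": [0,-1,97],"dr": [0.002,0,0.001],"jaw": 1},
    {"slide": [0,-1,97],"dr": [0.002,0,0.001],"jaw": 1},
    {"slide": [-10,-1,97],"dr": [0.002,0,0.001],"jaw": 1},
    {"slide": [-20,-1,97],"dr": [0.002,0,0.001],"jaw": 1},
    {"slide": [-26,-1,97],"dr": [0.002,0,0.001],"jaw": 1},
    {"slide": [-32,-1,97],"dr": [0.002,0,0.001],"jaw": 1},
    {"slide": [-38,-1,97],"dr": [0.002,0,0.001],"jaw": 1},
    {"slide": [-44,-1,97],"dr": [0.002,0,0.001],"jaw": 1},
    {"slide": [-50,-1,97],"dr": [0.002,0,0.001],"jaw": 1},
    {"slide": [-58,-1,97],"dr": [0.002,0,0.001],"jaw": 1},
    {"slide": [-66,-1,97],"dr": [0.002,0,0.001],"jaw": 1},
    {"slide": [-74,-1,97],"dr": [0.002,0,0.001],"jaw": 1},
    {"slide": [-82,-1,97],"dr": [0.002,0,0.001],"jaw": 1},
    {"slide": [-90,-1,97],"dr": [0.002,0,0.001],"jaw": 1},
    {"slide": [-96,-1,97],"dr": [0.002,0,0.001],"jaw": 1},
    {"slide": [-100,-1,97],"dr": [0.002,0,0.001],"jaw": 1},
    {"slide": [-102,-1,97],"dr": [0.002,0,0.001],"jaw": 1},
  ],
)

```text
t: 3.35
tool_pos: [0.5675, 0.1608, 0.2477]
orientation: [0.049, 3.141, -0.001]
force: [-3.1, -1.3, -0.1]
opening: 0.0005
gripper_force: 1.0
```

servo_tool(
  increments=[
    {"slide": [-2,0,0],"dr": [0,0,0],"jaw": 1},
    {"slide": [-4,0,0],"dr": [0,0,0],"jaw": 1},
    {"slide": [-6,0,0],"dr": [0,0,0],"jaw": 1},
    {"slide": [-8,0,0],"dr": [0,0,0],"jaw": 1},
    {"slide": [-10,0,0],"dr": [0,0,0],"jaw": 1},
    {"slide": [-11,0,0],"dr": [0,0,0],"jaw": 1},
    {"slide": [-12,0,0],"dr": [0,0,0],"jaw": 1},
  ],
)

```text
t: 4.05
tool_pos: [0.5792, 0.1605, 0.2477]
orientation: [0.048, 3.141, -0.001]
force: [-2.8, -1.6, -0.8]
opening: 0.0003
gripper_force: 0.9
```

servo_tool(
  increments=[
    {"slide": [-1,0,0],"dr": [0,0,0],"jaw": 1},
    {"slide": [-2,0,0],"dr": [0,0,0],"jaw": 1},
    {"slide": [-3,0,0],"dr": [0,0,0],"jaw": 1},
    {"slide": [-4,0,0],"dr": [0,0,0],"jaw": 1},
  ],
)

```text
t: 4.45
tool_pos: [0.5832, 0.1604, 0.2477]
orientation: [0.048, 3.141, -0.001]
force: [-1.9, -1.6, 0.1]
opening: 0.0005
gripper_force: 0.9
```

servo_tool(
  increments=[
    {"slide": [-1,0,0],"dr": [0,0,0],"jaw": 1},
    {"slide": [-2,0,0],"dr": [0,0,0],"jaw": 1},
    {"slide": [-3,0,0],"dr": [0,0,0],"jaw": 1},
  ],
)

```text
t: 4.75
tool_pos: [0.5862, 0.1603, 0.2478]
orientation: [0.048, 3.141, -0.001]
force: [-2.3, -1.3, -1.2]
opening: 0.0004
gripper_force: 0.9
```

servo_tool(
  increments=[
    {"slide": [-1,0,0],"dr": [0,0,0],"jaw": 1},
    {"slide": [-2,0,0],"dr": [0,0,0],"jaw": 1},
    {"slide": [-3,0,0],"dr": [0,0,0],"jaw": 1},
  ],
)

```text
t: 5.05
tool_pos: [0.5892, 0.1603, 0.2478]
orientation: [0.048, 3.141, -0.001]
force: [-2.3, -0.3, -1.0]
opening: 0.0005
gripper_force: 0.9
```

```bash
python3 -c "
from h import *
p,d=snap('scene','s2');C=cloud('scene',d).reshape(-1,3)
for nm,x,y in(('e',.60,.161),('b',.59,.035),('v',.58,-.09)):
    L=C[(abs(C[:,0]-x)<.03)&(abs(C[:,1]-y)<.065)&(C[:,2]>.070)&(C[:,2]<.088)]
    print(nm,len(L),L.min(0).round(4),L.max(0).round(4),L.mean(0).round(4))"
```

```text
e 212 [0.5762 0.109  0.07  ] [0.6097 0.2149 0.0879] [0.6005 0.1577 0.0787]
b 195 [ 0.5808 -0.015   0.0701] [0.5963 0.0889 0.0856] [0.5895 0.035  0.0778]
v 219 [ 0.5703 -0.1386  0.0701] [ 0.5877 -0.035   0.084 ] [ 0.5803 -0.0902  0.078 ]
```

servo_tool(
  increments=[
    {"slide": [-1,0,0],"dr": [0,0,0],"jaw": 1},
    {"slide": [-2,0,0],"dr": [0,0,0],"jaw": 1},
    {"slide": [-2.5,0,0],"dr": [0,0,0],"jaw": 1},
  ],
)

```text
t: 5.4
tool_pos: [0.5911, 0.1602, 0.2478]
orientation: [-0.048, -3.14, 0.001]
force: [-9.2, -1.0, 4.3]
opening: 0.0006
gripper_force: 4.7
```

servo_tool(
  increments=[
    {"slide": [-1,0,0],"dr": [0,0,0],"jaw": 1},
    {"slide": [-1,0,0],"dr": [0,0,0],"jaw": 1},
  ],
)

```text
t: 5.6
tool_pos: [0.5915, 0.1603, 0.2478]
orientation: [-0.048, -3.138, 0.001]
force: [-12.8, -0.9, 6.9]
opening: 0.0002
gripper_force: 6.4
```

servo_tool(
  increments=[
    {"slide": [15,0,0],"dr": [0,0,0],"jaw": 1},
    {"slide": [30,0,0],"dr": [0,0,0],"jaw": 1},
    {"slide": [30,0,0],"dr": [0,0,0],"jaw": 1},
    {"slide": [30,0,-40],"dr": [0,0,0],"jaw": 1},
    {"slide": [30,0,-80],"dr": [0,0,0],"jaw": 1},
    {"slide": [30,0,-80],"dr": [0,0,0],"jaw": 1},
  ],
)

```text
t: 6.2
tool_pos: [0.5655, 0.1616, 0.3357]
orientation: [0.048, 3.128, 0.003]
force: [1.7, -0.3, 0.7]
opening: 0.0002
gripper_force: 0.0
```

```bash
python3 -c "
from h import *
p,d=snap('scene','s3');C=cloud('scene',d).reshape(-1,3)
for nm,x,y in(('e',.60,.161),('b',.59,.035),('v',.58,-.09)):
    L=C[(abs(C[:,0]-x)<.03)&(abs(C[:,1]-y)<.065)&(C[:,2]>.070)&(C[:,2]<.088)]
    print(nm,len(L),L.min(0).round(4),L.max(0).round(4),L.mean(0).round(4))
print(go(.608,-.088,.14,-.03),go(.608,-.088,.058,-.03))"
```

```text
e 177 [0.5953 0.1085 0.0701] [0.6117 0.2131 0.0856] [0.6042 0.1604 0.0779]
b 193 [ 0.5787 -0.0154  0.0701] [0.5968 0.0892 0.0858] [0.5895 0.0349 0.0781]
v 222 [ 0.5707 -0.1388  0.0701] [ 0.5875 -0.0364  0.0863] [ 0.5805 -0.0897  0.0782]
(array([ -50.8, -247.9,    6.7]), array([ 0.0015,  0.0095, -0.0008])) (array([ -50.1, -248.1,   88.7]), array([ 0.0015,  0.0095, -0.0008]))
```

servo_tool(
  increments=[
    {"slide": [-15,-50,0],"dr": [0,0,0],"jaw": 1},
    {"slide": [-30,-100,0],"dr": [0,0,0],"jaw": 1},
    {"slide": [-48,-150,0],"dr": [0,0,0],"jaw": 1},
    {"slide": [-48,-200,0],"dr": [0,0,0],"jaw": 1},
    {"slide": [-48,-248,0],"dr": [0,0,0],"jaw": 1},
    {"slide": [-48,-248,0],"dr": [0,0,0],"jaw": 1},
    {"slide": [-48,-248,0],"dr": [0,0,0],"jaw": 1},
    {"slide": [-48,-248,0],"dr": [0,0,0],"jaw": 1},
  ],
)

```text
t: 7.05
tool_pos: [0.603, -0.0875, 0.3272]
orientation: [-0.048, -3.141, -0.001]
force: [0.1, 0.1, 0.1]
opening: 0.0002
gripper_force: 0.0
```

```bash
python3 -c "
from h import *
print(go(.608,-.088,.058,-.03))
p,d=snap('scene','s4');cv2.imwrite('pics/s4c.png',cv2.resize(p[80:330,200:450,::-1],None,fx=2.4,fy=2.4))"
```

```text
(array([-5. , -0.4, 83.2]), array([ 0.0003, -0.0002, -0.0007]))
```

View pics/s4c.png

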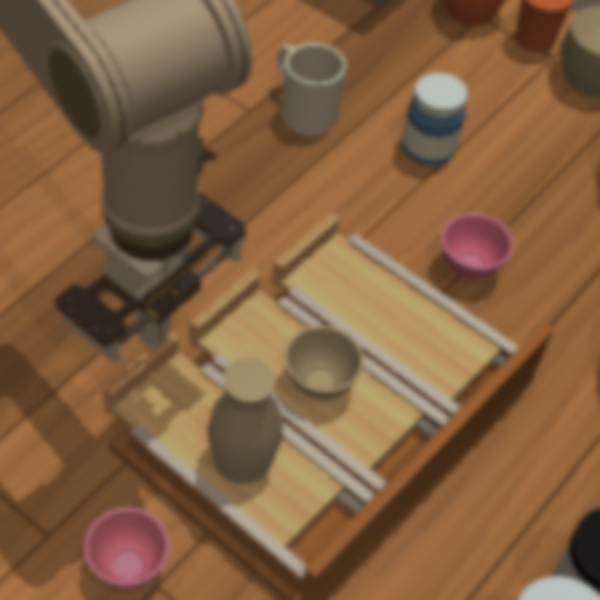

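The empty board is home, and the fingers hang above the vase board between its lip and the vase (crop about 155,330), clear of the vase. I'll descend behind the lip.

servo_tool(
  increments=[
    {"slide": [-6,0,0],"dr": [0,0,0],"jaw": 1},
    {"slide": [-6,0,30],"dr": [0,0,0],"jaw": 1},
    {"slide": [-6,0,60],"dr": [0,0,0],"jaw": 1},
    {"slide": [-6,0,75],"dr": [0,0,0],"jaw": 1},
    {"slide": [-6,0,83],"dr": [0,0,0],"jaw": 1},
    {"slide": [-6,0,83],"dr": [0,0,0],"jaw": 1},
    {"slide": [-6,0,83],"dr": [0,0,0],"jaw": 1},
  ],
)

```text
t: 7.8
tool_pos: [0.6096, -0.0884, 0.2463]
orientation: [0.048, 3.139, -0.001]
force: [0.4, 0.5, -0.2]
opening: 0.0005
gripper_force: 0.0
```

servo_tool(
  increments=[
    {"slide": [2,0,0],"dr": [0,0,0],"jaw": 1},
    {"slide": [4,0,0],"dr": [0,0,0],"jaw": 1},
    {"slide": [6,0,0],"dr": [0,0,0],"jaw": 1},
    {"slide": [8,0,0],"dr": [0,0,0],"jaw": 1},
    {"slide": [9,0,0],"dr": [0,0,0],"jaw": 1},
    {"slide": [10,0,0],"dr": [0,0,0],"jaw": 1},
    {"slide": [11,0,0],"dr": [0,0,0],"jaw": 1},
    {"slide": [12,0,0],"dr": [0,0,0],"jaw": 1},
    {"slide": [13,0,0],"dr": [0,0,0],"jaw": 1},
    {"slide": [14,0,0],"dr": [0,0,0],"jaw": 1},
    {"slide": [15,0,0],"dr": [0,0,0],"jaw": 1},
    {"slide": [16,0,0],"dr": [0,0,0],"jaw": 1},
    {"slide": [17,0,0],"dr": [0,0,0],"jaw": 1},
    {"slide": [18,0,0],"dr": [0,0,0],"jaw": 1},
    {"slide": [19,0,0],"dr": [0,0,0],"jaw": 1},
    {"slide": [20,0,0],"dr": [0,0,0],"jaw": 1},
  ],
)

```text
t: 9.4
tool_pos: [0.5889, -0.0879, 0.2449]
orientation: [0.048, 3.141, -0.001]
force: [2.2, -0.3, -1.3]
opening: 0.0005
gripper_force: 0.9
```

Contact confirmed at about 2 N drag, so I continue with gentle ramps.

servo_tool(
  increments=[
    {"slide": [1,0,0],"dr": [0,0,0],"jaw": 1},
    {"slide": [2.2,0,0],"dr": [0,0,0],"jaw": 1},
    {"slide": [3.6,0,0],"dr": [0,0,0],"jaw": 1},
    {"slide": [5.2,0,0],"dr": [0,0,0],"jaw": 1},
    {"slide": [7,0,0],"dr": [0,0,0],"jaw": 1},
    {"slide": [9,0,0],"dr": [0,0,0],"jaw": 1},
    {"slide": [11,0,0],"dr": [0,0,0],"jaw": 1},
    {"slide": [13,0,0],"dr": [0,0,0],"jaw": 1},
    {"slide": [15,0,0],"dr": [0,0,0],"jaw": 1},
    {"slide": [17,0,0],"dr": [0,0,0],"jaw": 1},
    {"slide": [19,0,0],"dr": [0,0,0],"jaw": 1},
    {"slide": [21,0,0],"dr": [0,0,0],"jaw": 1},
    {"slide": [23,0,0],"dr": [0,0,0],"jaw": 1},
    {"slide": [25,0,0],"dr": [0,0,0],"jaw": 1},
    {"slide": [27,0,0],"dr": [0,0,0],"jaw": 1},
    {"slide": [29,0,0],"dr": [0,0,0],"jaw": 1},
    {"slide": [31,0,0],"dr": [0,0,0],"jaw": 1},
    {"slide": [32.8,0,0],"dr": [0,0,0],"jaw": 1},
    {"slide": [34.2,0,0],"dr": [0,0,0],"jaw": 1},
    {"slide": [35.2,0,0],"dr": [0,0,0],"jaw": 1},
  ],
)

```text
t: 11.4
tool_pos: [0.5537, -0.0868, 0.2449]
orientation: [0.048, 3.141, -0.001]
force: [1.3, 1.2, -1.0]
opening: 0.0002
gripper_force: 0.9
```

```bash
python3 -c "
from h import *
p,d=snap('scene','s5');cv2.imwrite('pics/s5c.png',cv2.resize(p[80:330,200:450,::-1],None,fx=2.4,fy=2.4))
C=cloud('scene',d).reshape(-1,3)
V=C[(abs(C[:,0]-.70)<.11)&(abs(C[:,1]+.09)<.05)&(C[:,2]>.12)&(C[:,2]<.215)];V=V[V[:,0]>.61];print(V.min(0),V.max(0),V.mean(0));print(read_state()['force'])"
```

```text
[ 0.64770986 -0.12739536  0.12008571] [ 0.71760186 -0.06265405  0.20673646] [ 0.68907702 -0.09992108  0.16599706]
[ 0.02761467  0.2360638  -0.42729012]
```

View pics/s5c.png

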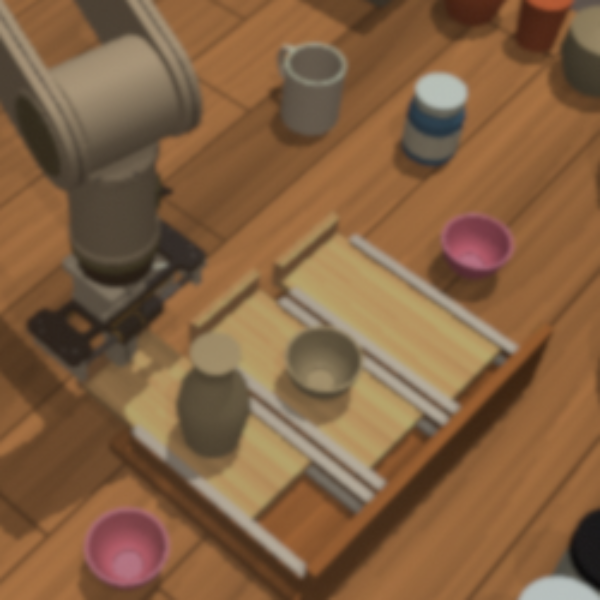

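The vase is standing and riding with the board (crop 215,400). I'll draw the next stretch.

servo_tool(
  increments=[
    {"slide": [1,0,0],"dr": [0,0,0],"jaw": 1},
    {"slide": [2.2,0,0],"dr": [0,0,0],"jaw": 1},
    {"slide": [3.6,0,0],"dr": [0,0,0],"jaw": 1},
    {"slide": [5.2,0,0],"dr": [0,0,0],"jaw": 1},
    {"slide": [7,0,0],"dr": [0,0,0],"jaw": 1},
    {"slide": [9,0,0],"dr": [0,0,0],"jaw": 1},
    {"slide": [11,0,0],"dr": [0,0,0],"jaw": 1},
    {"slide": [13,0,0],"dr": [0,0,0],"jaw": 1},
    {"slide": [15,0,0],"dr": [0,0,0],"jaw": 1},
    {"slide": [17,0,0],"dr": [0,0,0],"jaw": 1},
    {"slide": [19,0,0],"dr": [0,0,0],"jaw": 1},
    {"slide": [21,0,0],"dr": [0,0,0],"jaw": 1},
    {"slide": [23,0,0],"dr": [0,0,0],"jaw": 1},
    {"slide": [25,0,0],"dr": [0,0,0],"jaw": 1},
    {"slide": [27,0,0],"dr": [0,0,0],"jaw": 1},
    {"slide": [28.8,0,0],"dr": [0,0,0],"jaw": 1},
    {"slide": [30.4,0,0],"dr": [0,0,0],"jaw": 1},
    {"slide": [31.8,0,0],"dr": [0,0,0],"jaw": 1},
    {"slide": [33,0,0],"dr": [0,0,0],"jaw": 1},
    {"slide": [34,0,0],"dr": [0,0,0],"jaw": 1},
  ],
)

```text
t: 13.45
tool_pos: [0.5198, -0.0858, 0.245]
orientation: [0.048, 3.14, -0.001]
force: [1.8, 0.8, 1.6]
opening: 0.0011
gripper_force: 0.9
```

servo_tool(
  increments=[
    {"slide": [0.7,0,0],"dr": [0,0,0],"jaw": 1},
    {"slide": [1.4,0,0],"dr": [0,0,0],"jaw": 1},
    {"slide": [2.1,0,0],"dr": [0,0,0],"jaw": 1},
    {"slide": [2.8,0,0],"dr": [0,0,0],"jaw": 1},
    {"slide": [3.5,0,0],"dr": [0,0,0],"jaw": 1},
    {"slide": [4.2,0,0],"dr": [0,0,0],"jaw": 1},
    {"slide": [5,0,0],"dr": [0,0,0],"jaw": 1},
  ],
)

```text
t: 14.15
tool_pos: [0.5148, -0.0856, 0.2449]
orientation: [0.048, 3.141, -0.001]
force: [2.5, 1.2, 2.2]
opening: 0.0004
gripper_force: 0.9
```

servo_tool(
  increments=[
    {"slide": [0.7,0,0],"dr": [0,0,0],"jaw": 1},
    {"slide": [1.4,0,0],"dr": [0,0,0],"jaw": 1},
    {"slide": [2.1,0,0],"dr": [0,0,0],"jaw": 1},
    {"slide": [2.8,0,0],"dr": [0,0,0],"jaw": 1},
    {"slide": [3.5,0,0],"dr": [0,0,0],"jaw": 1},
  ],
)

```text
t: 14.65
tool_pos: [0.5123, -0.0855, 0.245]
orientation: [0.048, 3.137, -0.001]
force: [13.5, 0.5, -10.4]
opening: 0.0004
gripper_force: 7.0
```

Stop reached. I'll back off, lift clear and look.

servo_tool(
  increments=[
    {"slide": [-2,0,0],"dr": [0,0,0],"jaw": 1},
    {"slide": [-6,0,0],"dr": [0,0,0],"jaw": 1},
    {"slide": [-12,0,0],"dr": [0,0,0],"jaw": 1},
    {"slide": [-12,0,0],"dr": [0,0,0],"jaw": 1},
    {"slide": [-12,0,-20],"dr": [0,0,0],"jaw": 1},
    {"slide": [-12,0,-60],"dr": [0,0,0],"jaw": 1},
    {"slide": [-12,0,-100],"dr": [0,0,0],"jaw": 1},
    {"slide": [20,0,-130],"dr": [0,0,0],"jaw": 1},
    {"slide": [60,0,-150],"dr": [0,0,0],"jaw": 1},
    {"slide": [100,0,-150],"dr": [0,0,0],"jaw": 1},
    {"slide": [100,0,-150],"dr": [0,0,0],"jaw": 1},
    {"slide": [100,0,-150],"dr": [0,0,0],"jaw": 1},
  ],
)

```text
t: 15.85
tool_pos: [0.4108, -0.0824, 0.3952]
orientation: [0.049, 3.139, -0.002]
force: [-0.3, 0.0, 1.0]
opening: 0.0007
gripper_force: 0.0
```

```bash
python3 -c "
from h import *
p,d=snap('scene','s6');cv2.imwrite('pics/s6c.png',cv2.resize(p[80:330,200:450,::-1],None,fx=2.4,fy=2.4))
C=cloud('scene',d).reshape(-1,3)
for nm,x,y in(('e',.60,.161),('b',.59,.035),('v',.50,-.088)):
    L=C[(abs(C[:,0]-x)<.03)&(abs(C[:,1]-y)<.065)&(C[:,2]>.070)&(C[:,2]<.088)]
    print(nm,len(L),L.min(0).round(4),L.max(0).round(4),L.mean(0).round(4))
V=C[(abs(C[:,0]-.65)<.11)&(abs(C[:,1]+.09)<.05)&(C[:,2]>.09)&(C[:,2]<.215)];print(V.min(0),V.max(0),read_state()['force'])"
```

```text
e 177 [0.5959 0.1099 0.07  ] [0.6115 0.2125 0.0856] [0.604  0.1597 0.0777]
b 155 [ 5.808e-01 -2.000e-04  7.030e-02] [0.5967 0.0922 0.0847] [0.59   0.0453 0.0783]
v 213 [ 0.4848 -0.1371  0.0701] [ 0.5039 -0.0324  0.0856] [ 0.4969 -0.0872  0.0778]
[ 0.60957298 -0.1284563   0.09010125] [ 0.67854624 -0.05620979  0.20850468] [ 0.53862673  0.08815802 -0.10703142]
```

View pics/s6c.png

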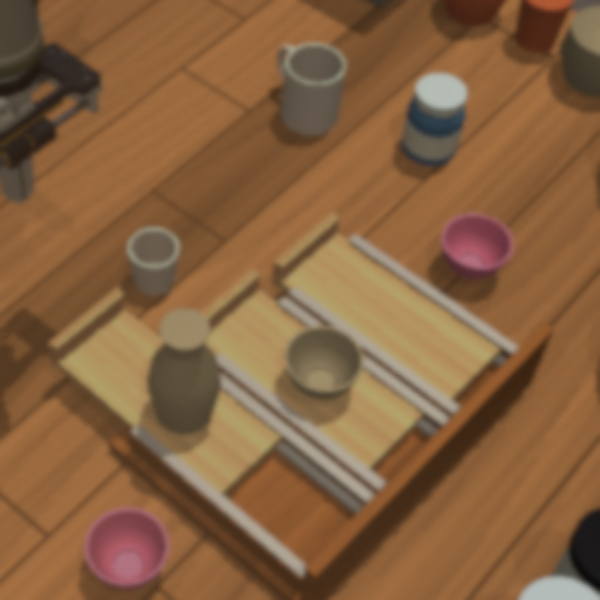

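The empty board is home, and the vase stands on its board drawn out to the stop (lip moved about 83 mm, the vase the same). The bowl and cup are untouched and the arm is clear.

```bash
python3 -c "
from plant import *
print(close_job())"
```

```text
the job is handed in; nothing more can be done
None
```

I pushed the empty board fully home, then drew the vase board out to its stop with the vase still standing, and handed the job in at about 16 s; the bowl's board and the cup were left as they were.

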